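# Load the label roll into the cradle dispenser of an evidence-packing desk

### The job

Load the labels: with your fingertips, push the roll of labels (the wide paper roll with the small core) from the foot of its sloping gutter up over the front roller until it drops into the cradle and rests on both rollers, so that it cannot roll back. Push it at an easy pace without taking hold of it, lifting it off the gutter or flicking it, leave the tape roll waiting at the foot of the other gutter, and do not disturb anything else on the desk. Finish with the hand clear.

Things in the scene. Friction and masses are not known exactly. Their poses are not given: they have to be found in the camera images.
- label_roll: Roll of white paper labels standing on edge like a wheel, 90 mm across, 50 mm wide, 25 mm core hole, about 0.26 kg. Origin on its axis, half-way along its width; y is the roll's axis (x, z turn as it rolls). It starts at the foot of either gutter, on the gutter floor and against the foot lip, and rolls back there if let go on the slope.
- tape_roll: Roll of brown packing tape, also standing on edge, 90 mm in diameter but narrower, 36 mm wide, with a big 76 mm bore, about 0.1 kg; waits at the foot of the other gutter and must stay there. Origin on its axis, half-way along its width; y axis is the roll's axis.
- gutter (a point): Foot of the fixed grey sheet-metal roll stand, mid-width, at floor level of the gutters, at the inner face of the foot lip (12 mm high, 4 mm thick). x points up the slope along the gutters (8 degrees above level), y across, z square off the floor. Two gutters side by side, centre lines at y = +30 and -30 mm, 56 mm wide inside, walls 4 mm thick and 22 mm above the floor, floor 147 mm long.
- hump (a point): Top of the front roller, mid-width, at the upper end of the gutters: 6 mm proud of the line of the gutter floor. The roll must be pushed over it; once past it drops about 10 mm into the cradle by itself. Axes x level along the stand away from the foot, y across, z up.
- cradle (a point): Centre of the cradle, mid-width of the stand: the axis of a seated roll is at this height, its centre 30 mm to one side along y. x level along the stand away from the foot, y across, z up. The cradle is two free-turning rollers, 25 mm in diameter, axes 32 mm before and behind this point and 48 mm below it. Cheek plates beside the rollers end 20 mm below this point.
- tear_bar (a point): Middle of the top edge of the stand's back plate (124 mm wide, 4 mm thick, fixed, with a toothed tear bar), 57 mm beyond the cradle's centre and 33 mm above it; it keeps a roll from going over the back.
- flat_tape: Bystander: roll of dark blue tape lying flat, 110 mm in diameter, 48 mm high, beside the stand. Origin at the centre of its underside.
- jar: Bystander: clear specimen jar with a white lid, 62 mm in diameter, 68 mm high, beside the stand. Origin at the centre of its underside.
- marker: Bystander: black capped marker, 135 mm long, 17 mm thick, lying beside the stand. Origin below its middle, on the desk.
- stapler: Bystander: black stapler, 150 mm long, 36 mm wide, 50 mm high, to the right of the stand. Origin at the centre of its underside.
- sanitiser: Bystander: hand-gel bottle, 60 mm in diameter, 165 mm high, to the right. Origin at the centre of its underside.
- glove_box: Bystander: glove carton, 122 by 235 mm, 75 mm high, to the left. Origin at the centre of its underside.
There are look-alikes about, which are no part of the job. Several things have the shape of the tape_roll; the one meant has the colours described above.

How it is judged (in metres and radians):
At the end, for the whole second after the job is handed in: The label roll rests on both cradle rollers (axis within 5 mm of the cradle centre along the stand and 4 mm in height, square to within 0.12 rad), at rest; the tape roll is within 15 mm of where it stood at the foot of its gutter and at rest; every bystander is within 20 mm of its start (x of label_roll in the frame of cradle between -0.005 and 0.005 m and z of label_roll in the frame of cradle between -0.004 and 0.004 m and angle between the y axis of label_roll and the y axis of cradle, either way round below 0.12 rad and linear speed of each of label_roll, tape_roll below 0.02 m/s and angular speed of label_roll below 0.4 rad/s and distance of tape_roll from where it was at the start of the episode below 0.015 m and distance of each of flat_tape, jar, marker, stapler, sanitiser, glove_box from where it was at the start of the episode below 0.02 m); the robot touches nothing.
It fails at once if the label roll is lifted off the gutter (its axis over 53 mm off the floor line in the gutter, over 60 mm at the front roller or beyond) (z of label_roll in the frame of gutter above 0.06 m or (z of label_roll in the frame of gutter above 0.053 m and x of label_roll in the frame of gutter below 0.12 m)).
It fails at once if the label roll is taken hold of (the grasp point between the fingers comes inside the roll while they press on it) (distance between the grasp point and label_roll below 0.038 m and contact force between the fingers and label_roll above 0.5 N).
It fails at once if the label roll is flicked or flung (faster than 0.8 m/s) (linear speed of label_roll above 0.8 m/s).
It fails at once if the tape roll is moved more than 20 mm (distance of tape_roll from where it was at the start of the episode above 0.02 m).
It fails at once if a bystander is moved more than 30 mm or tipped over (distance of any of flat_tape, jar, marker, stapler, sanitiser, glove_box from where it was at the start of the episode above 0.03 m or angle between any of jar, sanitiser's own z axis and vertical above 0.5 rad).
It also fails if it takes over 42 s, if anything falls off the work surface, if the arm or the gripper's body presses on something with over 40 N, if the wrist force passes 120 N, or if a joint passes its speed limit or range.

### The arm

A 6-joint arm with a two-finger parallel gripper is mounted at the origin on the work surface. World frame = base frame: x ahead of the robot, y to its left, z up, the work surface at z = 0. Lengths are in m, angles in degrees, forces in N, time in s.
With the tool pointing down it reaches from about 0.3 to 0.75 m from the base axis. Payload 8.5 kg.
Tool frame: the origin (TCP) lies on the centre line of the jaws, within the pads' length; the fingertips stand 17 mm ahead of it and the grasp point (between the pads) lies 2 mm behind it (env.tcp_to_tips is the distance from the TCP to the fingertips, in m); z points along the fingers, y is the line along which they close (so a half turn about z gives the same grasp; the last joint's range is limited). The gripper opens to 85 mm and grips with 20 to 120 N. Pads are 22 mm wide; open, the fingers measure 114 mm over their backs; the gripper's body (76 mm by 85 mm) begins 54 mm behind the grasp point. The pads swing forward as they close: fully open they stand 13 mm farther back than shut.
Start: joints at [-77.71, 21.807, 74.336, -0, 83.858, -12.336], TCP at [0.229, -0.5, 0.248] pointing down, gripper open.
Joint ranges: [-178.18, 178.18], [-50.72, 133.34], [12.68, 142.11], [-81.47, 261.47], [9.98, 163.14], [-165.26, 165.26]. Speed limits (degrees/s): [136.94, 136.94, 180, 180, 180, 180].

### API

Orientations are given as a 3x3 rotation matrix whose columns are the frame's x, y, z axes.
In Python, from rig import env gives the robot as it stands. The module is installed in compiled form; this text tells all that it offers.
- The arm moves only by the shell command python3 -m pendant 'ROWS' [FORCE]. ROWS is JSON, a list of rows, each a list of 7 numbers: the opening, from 0 (shut) to 1 (fully open), then the shift along the tool's x, y, z in m, then the turn, a rotation vector about the tool's x, y, z in rad. A call has 1 to 5 rows; each row is the pose to reach, as a shift and turn from the pose commanded when the call began, along the tool's axes at that moment; what a row does not reach only later rows make up. A row lasts 1/8 s, in which the tool goes at most 62.5 mm and 10.7 degrees, less where a joint would pass 70% of its speed; a pose out of reach is approached as far as the arm can. A call with a gripper value outside its range is refused whole. The fingers move at their own pace and stop on an object; FORCE is the grip in N (left out, the last holds). Time passes only in rows, so rows that repeat a pose let the fingers close. It gives the time, the measured TCP pose, the force, the opening and the grip force at its end, in the units of the state.
- env.observe(): the state, without advancing time (a new reading comes with each control period).
- env.get_image(name): name is "scene" or "top"; returns a dict with "image" (480x640x3 uint8, blue, green, red), "fx", "fy", "cx", "cy" (pixels), "pose" (4x4, takes a point from camera to world coordinates). Camera axes: x right, y up, looking along -z (the intrinsics and any distortion apply to the point x, -y, -z); pixel columns grow to the right and rows downward; lengths in m; the calibration is good to about 2 mm. A picture is of the moment at which its call begins. There is no depth.
- env.close_job(): hands the job in; it is judged then, once.
Trained networks look in the newest picture that a camera, given by its name, has taken for a name from the list of things; names that differ only in an ending like _2 or _b are one class to them, and where a whole thing is asked for, a point or a joint stands for the part that bears it (a point fixed in the world has none). Each returns a list of dicts, best first, with "conf" (0 to 1); they miss things now and then, are a little off and sometimes report something else, mostly with a low value. They report only what shows in the picture. A call takes as long as a camera call. They do not tell look-alikes from the thing itself.
- env.find_in(camera, thing): "bbox" ([centre column, centre row, width, height] in pixels, round what is visible of it).
- env.trace(camera, thing): "mask" (480x640 bool, what is visible of it) and "bbox" ([centre column, centre row, width, height] in pixels, round what is visible of it).
- env.tip_of(camera, thing): "centre" ([column, row] in pixels: a listed point, or the origin of a listed thing).
The state is a dict: "time_s": time; "q": joint angles; "qvel": joint speeds; "joint_efforts": joint torques, N m; "position": TCP position; "tool_rot": TCP orientation; "ft_force": force on the tool from outside, world axes, zero at the start; "wrist_torque": the same for the moment, N m; "grip_width": finger opening in m; "gripper_force": force on a finger pad.
Only numpy, scipy, OpenCV 4.12 (cv2) and the standard library are available. Lean on these libraries where they do the work, as an engineer would, in place of code of your own. Each camera call takes 0.05 s, during which the arm holds its last target. There are 200 camera calls.

## Working session

There is one attempt and no reset: what is moved stays moved. The work goes in short steps, Python scripts to look and compute and a shell command to move; the robot and the scene stay as the last step left them, time stands still between calls to the robot, and variables do not carry over. Pictures are saved under pics/ and viewed, at most 10 in all, crops included, and the job is handed in when it is done.

```bash
mkdir -p pics
cat > h.py <<'E'
import numpy as np, cv2
from rig import env
def shot(n,f=None):
    im=env.get_image(n)
    if f: cv2.imwrite('pics/'+f,im['image'])
    return im
def ray(im,px):
    d=np.array([(px[0]-im['cx'])/im['fx'],-(px[1]-im['cy'])/im['fy'],-1.]); P=np.array(im['pose'])
    return P[:3,3],P[:3,:3]@d
def at_z(im,px,z):
    o,d=ray(im,px); return o+d*(z-o[2])/d[2]
def tri(rs):
    A=0;b=0
    for o,d in rs:
        d=d/np.linalg.norm(d);M=np.eye(3)-np.outer(d,d);A=A+M;b=b+M@o
    return np.linalg.solve(A,b)
def proj(im,p):
    P=np.array(im['pose']);c=P[:3,:3].T@(np.asarray(p)-P[:3,3]);return [im['cx']+im['fx']*c[0]/-c[2],im['cy']+im['fy']*c[1]/c[2]]
E
python3 - <<'E'
from h import *
np.set_printoptions(precision=4,suppress=True)
I={n:shot(n,n+'0.png') for n in('scene','top')}
for n in I: print(n,I[n]['fx'],I[n]['pose'],[k for k in I[n]])
for t in ['label_roll','tape_roll','gutter','hump','cradle','tear_bar']:
    r={n:env.tip_of(n,t) for n in I}
    for n in I: print(t,n,[(np.round(x['centre']),round(x['conf'],2)) for x in r[n][:3]])
    if all(r.values()): print('  ',tri([ray(I[n],r[n][0]['centre']) for n in I]))
print(env.observe()['tool_rot'],env.observe()['time_s'],env.tcp_to_tips)
E
```

```text
scene 515.7130063917618 [[ 0.8573 -0.3211  0.4024  1.016 ]
 [ 0.5147  0.5162 -0.6846 -0.7942]
 [ 0.0121  0.794   0.6078  0.7966]
 [ 0.      0.      0.      1.    ]] ['image', 'fx', 'fy', 'cx', 'cy', 'pose']
top 558.0819297974953 [[ 0.01    0.9935 -0.1135  0.4428]
 [-0.9998  0.0082 -0.0167 -0.0102]
 [-0.0157  0.1136  0.9934  1.2749]
 [ 0.      0.      0.      1.    ]] ['image', 'fx', 'fy', 'cx', 'cy', 'pose']
label_roll scene [(array([293., 276.]), 0.83)]
label_roll top [(array([366., 261.]), 0.9)]
   [ 0.5485 -0.0853  0.0638]
tape_roll scene [(array([243., 326.]), 0.81), (array([305., 290.]), 0.8), (array([206., 289.]), 0.76)]
tape_roll top [(array([445., 272.]), 0.76), (array([382., 240.]), 0.68)]
   [ 0.5327 -0.2549  0.0508]
gutter scene []
gutter top [(array([379., 261.]), 0.74)]
hump scene [(array([356., 277.]), 0.71), (array([375., 258.]), 0.48), (array([364., 194.]), 0.24)]
hump top [(array([325., 218.]), 0.9)]
   [0.6505 0.0071 0.0415]
cradle scene [(array([370., 260.]), 0.89)]
cradle top [(array([314., 205.]), 0.89), (array([345., 167.]), 0.67), (array([382., 241.]), 0.58)]
   [0.6713 0.0303 0.0825]
tear_bar scene [(array([394., 242.]), 0.86)]
tear_bar top [(array([290., 186.]), 0.86)]
   [0.7039 0.0814 0.1125]
[[ 0.909   0.4167  0.    ]
 [ 0.4167 -0.909  -0.    ]
 [ 0.      0.     -1.    ]] 0.7 0.017
```

View pics/scene0.png

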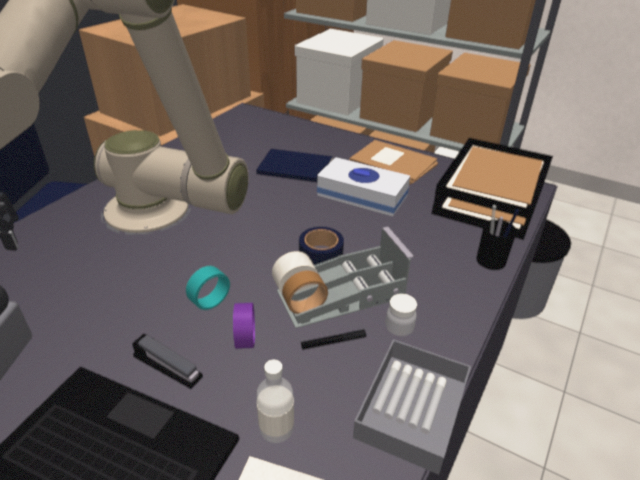

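View pics/top0.png

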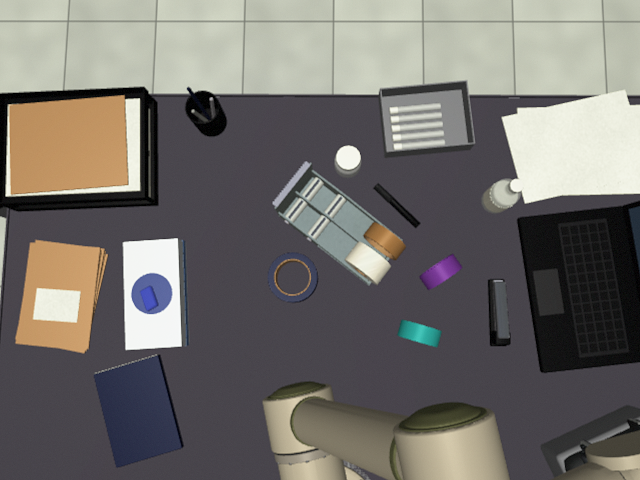

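The scene shows the label roll at about (293,275) in the near-robot (left, y=+30) gutter, with the brown tape at (305,290) beside it. The stand runs up and left in the top view, from its foot at (375,280) to the tear bar at (290,186). Next I fit the stand pose to all the points.

```bash
cat > fit.py <<'E'
from h import *
from scipy.optimize import least_squares
s8,c8=np.sin(np.radians(8)),np.cos(np.radians(8))
I={n:shot(n) for n in('scene','top')}
obs=[('label_roll','scene',(293,276)),('label_roll','top',(366,261)),('tape_roll','scene',(305,290)),('tape_roll','top',(382,240)),('hump','scene',(356,277)),('hump','top',(325,218)),('cradle','scene',(370,260)),('cradle','top',(314,205)),('tear_bar','scene',(394,242)),('tear_bar','top',(290,186)),('gutter','top',(379,261))]
def model(p):
    x,y,a,z0,L=p; R=np.array([[np.cos(a),-np.sin(a),0],[np.sin(a),np.cos(a),0],[0,0,1]])
    g=lambda u,v,w:[u*c8-w*s8,v,u*s8+w*c8]
    zh=L*s8/c8+.006/c8
    loc={'gutter':[0,0,0],'label_roll':g(.0306,.03,.045),'tape_roll':g(.0306,-.03,.045),'hump':[L,0,zh],'cradle':[L+.032,0,zh+.0355],'tear_bar':[L+.089,0,zh+.0685]}
    return {k:R@np.array(v)+[x,y,z0] for k,v in loc.items()}
def res(p):
    m=model(p); return np.concatenate([np.subtract(proj(I[n],m[t]),c) for t,n,c in obs]+[[(p[4]-.152)/.004]])
f=least_squares(res,[.53,-.11,.87,.015,.15],loss='soft_l1',f_scale=3)
np.set_printoptions(precision=4,suppress=True)
print(f.x,np.degrees(f.x[2]))
for (t,n,c),r in zip(obs,res(f.x)[:-1].reshape(-1,2)): print(t,n,r.round(1))
m=model(f.x);print(m)
u=np.array([np.cos(f.x[2]),np.sin(f.x[2]),0]);o=env.observe()
T=m['label_roll']-.085*u; T[2]=f.x[3]+.03+.017
d=T-o['position'];print('TCP target',T,'tool shift',np.array(o['tool_rot']).T@d,'grip',o['grip_width'])
E
python3 fit.py
```

```text
[ 0.5572 -0.119   0.9311  0.0168  0.1568] 53.34850334056232
label_roll scene [ 2.4 -1.3]
label_roll top [-0.6  1.6]
tape_roll scene [0.5 2.1]
tape_roll top [-0.2  0.8]
hump scene [-0.2 -1.4]
hump top [ 0.2 -1. ]
cradle scene [-0.2 -0. ]
cradle top [-0.8  0.5]
tear_bar scene [0.  0.4]
tear_bar top [1.4 0.6]
gutter top [ 1.6 -0.7]
{'gutter': array([ 0.5572, -0.119 ,  0.0168]), 'label_roll': array([ 0.5475, -0.0818,  0.0657]), 'tape_roll': array([ 0.5956, -0.1176,  0.0657]), 'hump': array([0.6508, 0.0068, 0.0449]), 'cradle': array([0.6699, 0.0324, 0.0804]), 'tear_bar': array([0.7039, 0.0782, 0.1134])}
TCP target [ 0.4967 -0.15    0.0638] tool shift [ 0.3891 -0.2066  0.1845] grip 0.08570379614264466
```

```bash
python3 -m pendant '[[0,0.055,-0.029,0,0,0,-0.13],[0,0.11,-0.058,0,0,0,-0.27],[0,0.165,-0.088,0,0,0,-0.4],[0,0.22,-0.117,0,0,0,-0.5],[0,0.275,-0.146,0,0,0,-0.5]]' 20
python3 - <<'E'
from h import *
o=env.observe();print(np.array(o['tool_rot']).T@(np.array([.4967,-.15,.0638])-o['position']),o['tool_rot'])
E
```

```text
time_s: 1.42
position: [0.4193, -0.251, 0.2486]
tool_rot: [[0.597, 0.802, 0.0], [0.802, -0.597, -0.0], [-0.0, 0.001, -1.0]]
ft_force: [1.0, -1.0, 1.1]
grip_width: -0.0001
gripper_force: 0.0
[0.12721602 0.00164917 0.18474502] [[ 5.97326594e-01  8.01997940e-01  4.94512545e-04]
 [ 8.01998090e-01 -5.97326432e-01 -4.43240234e-04]
 [-6.00923400e-05  6.61357296e-04 -9.99999779e-01]]
```

```bash
python3 -m pendant '[[0,0.055,0.001,0,0,0,0],[0,0.11,0.002,0.02,0,0,0],[0,0.115,0.002,0.08,0,0,0],[0,0.115,0.002,0.14,0,0,0],[0,0.115,0.002,0.185,0,0,0]]'
python3 - <<'E'
from h import *
I={n:shot(n) for n in('scene','top')}
a=cv2.resize(I['scene']['image'][200:360,200:440],(600,400),interpolation=2)
b=cv2.resize(I['top']['image'][150:310,260:460],(0,0),fx=2.5,fy=2.5,interpolation=2)
cv2.imwrite('pics/s1.png',cv2.resize(np.hstack([a[:,:],b[:400]]),(800,291)))
r={n:env.tip_of(n,'label_roll') for n in I};print(r)
for n in I: r[n]and print(at_z(I[n],r[n][0]['centre'],.0657))
E
```

```text
time_s: 2.05
position: [0.4883, -0.1611, 0.0613]
tool_rot: [[0.598, 0.802, -0.001], [0.802, -0.598, 0.001], [-0.0, -0.001, -1.0]]
ft_force: [0.8, -0.1, -0.3]
grip_width: -0.0002
gripper_force: 0.0
{'scene': [{'centre': [294.6, 276.7], 'conf': 0.66}], 'top': [{'centre': [366.0, 261.2], 'conf': 0.72}, {'centre': [161.3, 293.8], 'conf': 0.65}, {'centre': [314.1, 205.3], 'conf': 0.41}]}
[ 0.54975614 -0.08838885  0.0657    ]
[ 0.55057596 -0.0831852   0.0657    ]
```

View pics/s1.png

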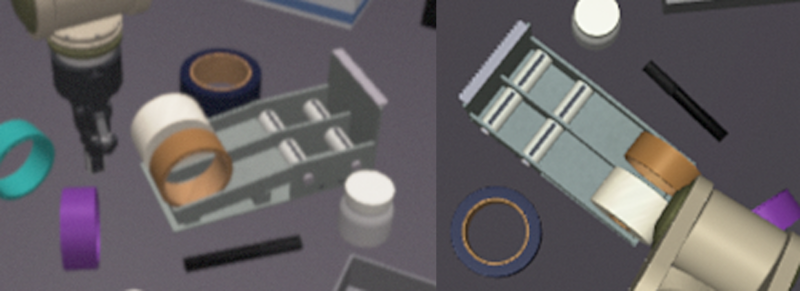

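The shut fingers stand behind the foot lip in line with the label roll, and the tape is untouched. I start pushing.

```bash
python3 -m pendant '[[0,0.012,0,0,0,0,0],[0,0.024,0,0,0,0,0],[0,0.034,0,0,0,0,0],[0,0.042,0,0,0,0,0],[0,0.05,0,-0.002,0,0,0]]'; python3 -m pendant '[[0,0.008,0,-0.001,0,0,0],[0,0.016,0,-0.002,0,0,0],[0,0.024,0,-0.003,0,0,0],[0,0.032,0,-0.004,0,0,0],[0,0.04,0,-0.006,0,0,0]]'
python3 - <<'E'
from h import *
I={n:shot(n) for n in('scene','top')}
a=cv2.resize(I['scene']['image'][200:360,200:440],(600,400),interpolation=2)
b=cv2.resize(I['top']['image'][150:310,260:460],(0,0),fx=2.5,fy=2.5,interpolation=2)
cv2.imwrite('pics/s2.png',cv2.resize(np.hstack([a[:,:],b[:400]]),(800,291)))
r={n:env.tip_of(n,'label_roll') for n in I};print(r)
E
```

```text
time_s: 2.88
position: [0.5189, -0.1213, 0.0655]
tool_rot: [[0.598, 0.802, -0.0], [0.802, -0.598, -0.0], [-0.0, 0.0, -1.0]]
ft_force: [-0.9, -1.5, 2.0]
grip_width: 0.0001
gripper_force: 0.9
time_s: 3.5
position: [0.5428, -0.0891, 0.0714]
tool_rot: [[0.598, 0.801, -0.0], [0.801, -0.598, 0.0], [-0.0, -0.0, -1.0]]
ft_force: [-0.8, -1.1, 0.7]
grip_width: -0.0001
gripper_force: 0.9
{'scene': [{'centre': [316.1, 267.7], 'conf': 0.87}], 'top': [{'centre': [347.2, 245.3], 'conf': 0.6}]}
```

View pics/s2.png

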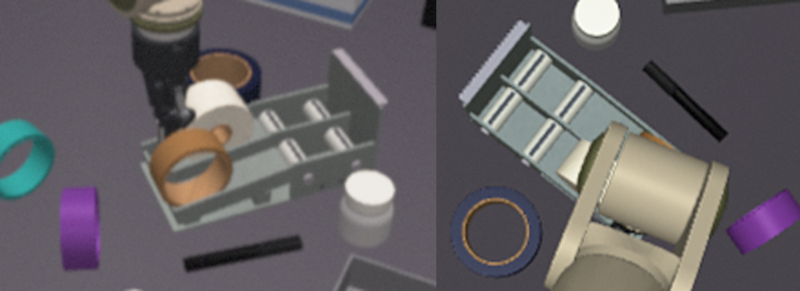

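```bash
python3 -m pendant '[[0,0.008,0,-0.001,0,0,0],[0,0.016,0,-0.002,0,0,0],[0,0.024,0,-0.003,0,0,0],[0,0.032,0,-0.004,0,0,0],[0,0.04,0,-0.006,0,0,0]]'; python3 -m pendant '[[0,0.006,0,-0.001,0,0,0],[0,0.012,0,-0.002,0,0,0],[0,0.018,0,-0.003,0,0,0],[0,0.024,0,-0.005,0,0,0],[0,0.03,0,-0.007,0,0,0]]'
python3 - <<'E'
from h import *
I={n:shot(n) for n in('scene','top')}
a=cv2.resize(I['scene']['image'][200:360,200:440],(600,400),interpolation=2)
b=cv2.resize(I['top']['image'][150:310,260:460],(0,0),fx=2.5,fy=2.5,interpolation=2)
cv2.imwrite('pics/s3.png',cv2.resize(np.hstack([a[:,:],b[:400]]),(800,291)))
r={n:env.tip_of(n,'label_roll') for n in I};print(r)
E
```

```text
time_s: 4.32
position: [0.5667, -0.057, 0.0774]
tool_rot: [[0.598, 0.802, -0.0], [0.802, -0.598, 0.0], [-0.0, -0.0, -1.0]]
ft_force: [-0.4, -1.2, 0.8]
grip_width: -0.0
gripper_force: 0.9
time_s: 4.95
position: [0.5847, -0.0331, 0.0844]
tool_rot: [[0.598, 0.801, 0.0], [0.801, -0.598, 0.0], [0.0, 0.0, -1.0]]
ft_force: [-0.2, -1.0, -0.0]
grip_width: -0.0001
gripper_force: 0.7
{'scene': [{'centre': [340.3, 254.4], 'conf': 0.96}], 'top': [{'centre': [312.9, 203.2], 'conf': 0.57}, {'centre': [161.6, 290.5], 'conf': 0.54}, {'centre': [295.0, 276.0], 'conf': 0.48}, {'centre': [493.9, 200.1], 'conf': 0.41}]}
```

View pics/s3.png

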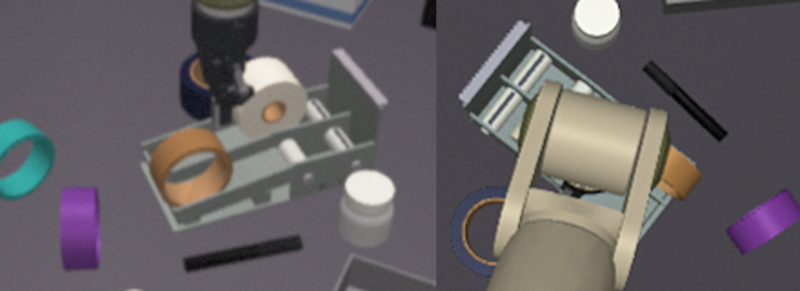

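The roll is now at the front roller, around (340,254) in the scene view, and still in front of the fingers. I take it over the hump slowly.

```bash
python3 -m pendant '[[0,0.005,0,-0.001,0,0,0],[0,0.01,0,-0.002,0,0,0],[0,0.014,0,-0.002,0,0,0],[0,0.018,0,-0.002,0,0,0],[0,0.022,0,-0.002,0,0,0]]'
python3 - <<'E'
from h import *
I={n:shot(n) for n in('scene','top')}
a=cv2.resize(I['scene']['image'][200:360,200:440],(600,400),interpolation=2)
cv2.imwrite('pics/s4.png',a)
r=env.tip_of('scene','label_roll');print(r)
m=[.6699-.802*.03,.0324+.597*.03,.0804]; print('seated px',proj(I['scene'],m))
E
```

```text
time_s: 5.78
position: [0.5977, -0.0155, 0.0863]
tool_rot: [[0.598, 0.802, 0.0], [0.802, -0.598, 0.0], [0.0, -0.0, -1.0]]
ft_force: [-0.3, 0.2, 0.2]
grip_width: 0.0002
gripper_force: 0.0
[{'centre': [355.9, 251.8], 'conf': 0.88}]
seated px [np.float64(363.7483479773242), np.float64(252.19553003844675)]
```

View pics/s4.png

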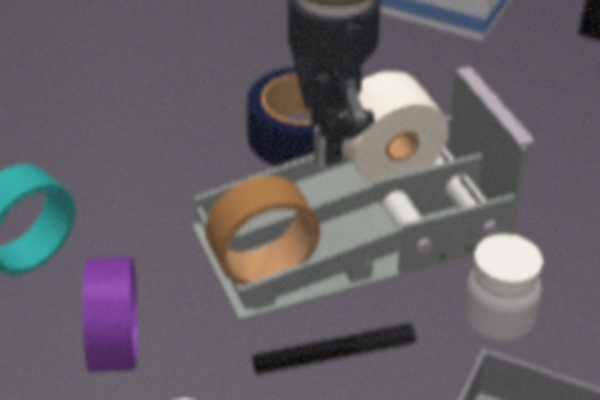

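The roll looks dropped at about (356,252), and the finger force is zero. To be sure, I nudge a little further, staying short of a seated roll, and then back off.

```bash
python3 -m pendant '[[0,0.004,0,0,0,0,0],[0,0.008,0,0,0,0,0],[0,0.012,0,0,0,0,0],[0,0.012,0,0,0,0,0]]'; python3 -m pendant '[[0,-0.03,0,0,0,0,0],[0,-0.05,0,-0.03,0,0,0],[0,-0.1,0,-0.07,0,0,0],[0,-0.15,0,-0.11,0,0,0],[0,-0.2,0,-0.13,0,0,0]]';python3 -m pendant '[[0,-0.05,0,0,0,0,0],[0,-0.1,0,0,0,0,0],[0,-0.15,0,0,0,0,0],[0,-0.15,0,0,0,0,0]]'
python3 - <<'E'
from h import *
I={n:shot(n) for n in('scene','top')}
a=cv2.resize(I['scene']['image'][200:360,200:440],(600,400),interpolation=2)
b=cv2.resize(I['top']['image'][150:310,260:460],(0,0),fx=2.5,fy=2.5,interpolation=2)
cv2.imwrite('pics/s5.png',cv2.resize(np.hstack([a[:,:],b[:400]]),(800,291)))
m=[.6699-.802*.03,.0324+.597*.03,.0804]
for n in I: print(n,env.tip_of(n,'label_roll')[:1],env.tip_of(n,'tape_roll')[:3],'seated',proj(I[n],m))
E
```

```text
time_s: 6.42
position: [0.6049, -0.0059, 0.0863]
tool_rot: [[0.598, 0.802, 0.0], [0.802, -0.598, 0.0], [0.0, 0.0, -1.0]]
ft_force: [-1.4, -0.2, -0.9]
grip_width: 0.0001
gripper_force: 0.0
time_s: 7.05
position: [0.4844, -0.1677, 0.2183]
tool_rot: [[0.598, 0.802, 0.002], [0.802, -0.598, -0.002], [0.0, 0.003, -1.0]]
ft_force: [0.3, -0.3, 0.1]
grip_width: -0.0001
gripper_force: 0.0
time_s: 7.55
position: [0.3938, -0.2889, 0.2164]
tool_rot: [[0.602, 0.799, -0.0], [0.799, -0.602, -0.0], [-0.0, 0.0, -1.0]]
ft_force: [0.8, 0.2, 0.2]
grip_width: -0.0
gripper_force: 0.0
scene [{'centre': [359.9, 252.1], 'conf': 0.95}] [{'centre': [203.2, 290.5], 'conf': 0.9}, {'centre': [244.4, 327.8], 'conf': 0.76}, {'centre': [304.8, 293.4], 'conf': 0.71}] seated [np.float64(363.7483479773242), np.float64(252.19553003844675)]
top [{'centre': [306.1, 213.9], 'conf': 0.97}] [{'centre': [383.9, 240.9], 'conf': 0.9}, {'centre': [421.1, 332.7], 'conf': 0.7}, {'centre': [442.2, 272.3], 'conf': 0.64}] seated [np.float64(304.8620621966486), np.float64(216.3149895135668)]
```

View pics/s5.png

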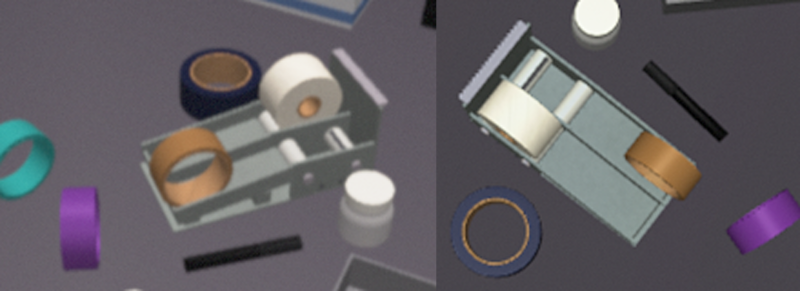

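The label roll is seated at (360,252) in the scene view and (306,214) in the top view, within 4 px of the predicted seat. The tape roll and the bystanders are unmoved, and the hand is clear.

```bash
python3 -m pendant '[[0,0,0,0,0,0,0],[0,0,0,0,0,0,0],[0,0,0,0,0,0,0],[0,0,0,0,0,0,0]]'; python3 -c "
from rig import env
print(env.close_job())"
```

```text
time_s: 8.35
position: [0.3954, -0.2867, 0.2163]
tool_rot: [[0.598, 0.802, 0.0], [0.802, -0.598, -0.0], [-0.0, 0.0, -1.0]]
ft_force: [-0.5, 0.2, 0.2]
grip_width: -0.0004
gripper_force: 0.0
the job is handed in; nothing more can be done
None
```

I pushed the label roll over the front roller into the cradle; the last pictures show it seated, with the tape roll and bystanders where they were. I handed the job in at about 8.4 s with the hand clear; no verdict came back.

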